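# Set up a pack of sample panels for drilling

## Task

Get the drilling fixture ready to drill the hanging holes of all the sprayed sample panels in one go: put the paint marker that was left on the bed into the tool tray, stack every panel flat on the bed between the guide pins, and slide the stack under the clamp bridge until the blue hole marks sit right below the drill bit. Then turn the T-handle clockwise until it goes firm and the stack is clamped, without forcing it, and push the feed lever down until the bit touches the top panel and let it spring back up to check the position. Leave the stack clamped and lined up, and do not disturb the other things on the trolley.

Things in the scene. Friction and masses are not known exactly. Their poses are not given: they have to be found in the camera images.
- fixture: drilling fixture bolted to the trolley deck; grey base plate 150 mm (x, -70 to 80) by 415 mm (y, -200 to 215), 12 mm high; origin at deck level under the bed's centre line. Its y axis runs along the bed: drill stand at the -y end, loading place at the +y end; x points to the far side. The drill stand's column (22 mm thick, 230 mm high) is at x = 68, y = -150 mm
- bed (a point): loading place, on top of the bed at fixture x = 0, y = 105 mm, 30 mm above the deck; axes as the fixture. The bed is a steel rail 40 mm wide (fixture y -192 to 208 mm), 18 mm above the base plate. A panel centred here is clear of the clamp bridge and lies between pins; it overhangs the rail by 10 mm on each side, so there is room for fingertips at its long edges
- pins (a point): middle of the first pair of steel guide pins (8 mm thick), at fixture y = 185 mm, level with their tips 62 mm above the deck; the pins taper over their last 10 mm. The three pairs stand at fixture y = 185, 10 and -100 mm, each 63 mm apart inside (31.5 mm on either side of the centre line)
- bridge (a point): top of the blue clamp bridge (100 mm above the deck) on the screw axis, fixture x = 0, y = -50 mm. It is 34 mm wide along y; its beam spans x -64 to 64 mm, with its underside 78 mm above the deck; legs at 46 to 64 mm from the centre line
- t_bar (a point): centre of the T-handle's round steel cross bar (15 mm thick, 64 mm long, along this point's y axis), 136 mm above the deck on the vertical screw axis at fixture x = 0, y = -50 mm; it stays at this height as it turns and is free all round
- t_handle (a joint): turn of the T-handle, rad, 0 (open) to 6; grows clockwise from above = tightening; stays where left. Drives the foot down 4 mm per rad (24 mm above the bed at 0). Friction 0.24 N m (either way at rest); once the foot touches, torque grows 0.19 N m and clamping force 48 N per rad. Firm means 0.6 rad or more past first touch; 1 rad is good, over 2.5 is forcing it
- clamp_foot: round rubber-faced clamp foot, 36 mm across, on springs under the bridge, moved by the T-handle; origin on its axis 12 mm above its rubber face
- drill_head: black drill body (34 mm across, top 210 mm above the deck) with collet and bit, over the bed at fixture x = 0, y = -150 mm; origin at the bit's tip; rides down with the feed lever
- bit_tip (a point): tip of the 6 mm drill bit, at fixture x = 0, y = -150 mm, at rest 56 mm above the deck (26 mm above the bed)
- lever_ball (a point): centre of the black ball (28 mm) on the end of the feed lever, over the near side of the drill stand, at rest 225 mm above the deck. The lever's pivot is at fixture x = 68, y = -194 mm, 165 mm above the deck, with its axis along the fixture's y; the arm is 175 mm
- feed_lever (a joint): lever angle, rad, 0 (up, at rest) to 0.7 (ball about 120 mm lower); spring-returned, 2 to 5 N at the ball; it lowers the drill by 30 mm per rad, so the bit meets a stack of three panels at about 0.27 rad and a stack of two at about 0.47 rad
- panel_blue_center (a point): centre (half-way up) of the blue sprayed sample panel, a stiff plate 60 mm (x) by 230 mm (y) by 6 mm, about 160 g, painted side up, one end bare with a blue cross; two or three of the panels are there
- panel_blue_mark (a point): blue cross on the top face of the blue panel where its hanging hole goes, on the centre line 20 mm from the panel's -y end
- panel_red_center (a point): centre of the red sprayed sample panel, same size and axes
- panel_red_mark (a point): blue cross on the red panel, 20 mm from its -y end
- panel_white_center (a point): centre of the white sprayed sample panel, same size and axes
- panel_white_mark (a point): blue cross on the white panel, 20 mm from its -y end
- marker_center (a point): middle of the paint marker (white barrel, blue cap; 14 x 130 x 14 mm, long along its y axis), at the start lying on the bed
- tray: fixed open steel tool tray, 120 mm (x) by 180 mm (y), walls 26 mm high and 3 mm thick, floor 3 mm; origin under its middle. A flat tin opener lies fixed inside along its +x wall (x from 35 mm)
- tape_roll: bystander: roll of cream masking tape lying flat, 104 mm across, 24 mm high; origin on the deck under it
- additive_bottle: bystander: small bottle with a red cap, 49 mm across, 111 mm high; origin on the deck under it
- sanding_block: bystander: black sanding block, 64 x 118 x 31 mm; origin on the deck under it

How it is judged:
By the outcome, as a careful person would: the job done as asked, in the order asked, and still so for the second after the job is handed in, with the robot touching nothing.
Of panel_blue, panel_red, panel_white only 2 to 3 are there at a start; the rules pass over those that are not, and their reading is None.
At some moment in a run one of panel_blue, panel_red, panel_white may be knocked a few centimetres aside while the robot is not near it.
Once in a run the grip may slacken for a moment while it holds something.
It also fails if it takes over 210 s, if anything falls off the work surface, if the arm or the gripper's body presses on something with over 40 N, if the wrist force passes 120 N, or if a joint passes its speed limit or range.

## Robot

A 6-joint arm with a two-finger parallel gripper is mounted at the origin on a cart in front of the work surface, level with it; the furniture and walls round the work are solid. World frame = base frame: x ahead of the robot, y to its left, z up, the work surface at z = 0. Lengths are in mm, angles in rad, forces in N, time in s.
With the tool pointing down it reaches from about 350 to 975 mm from the base axis. Payload 7.1 kg.
Tool frame: the origin (TCP) lies on the front face of the gripper's body, between the roots of the fingers; the fingertips stand 80 mm ahead of it and the grasp point (between the pads) lies 61 mm ahead of it (env.tips_ahead is the distance from the TCP to the fingertips, in mm); z points along the fingers, y is the line along which they close (so a half turn about z gives the same grasp; the last joint's range is limited). The gripper opens to 88 mm and grips with 3 to 60 N. Pads are 20 mm wide; open, the fingers measure 115 mm over their backs; the gripper's body (75 mm by 178 mm) begins 61 mm behind the grasp point.
Start: joints at [1.19, 0.423, 1.63, -0, 1.089, -0.019], TCP at [221.192, 584.534, 302.675] pointing down, gripper open.
Joint ranges: [-3, 3], [-0.9, 2.11], [0.09, 2.58], [-1.31, 4.45], [0.11, 2.69], [-2.54, 2.54]. Speed limits (rad/s): [2.39, 2.39, 3.01, 3.14, 3.14, 3.14].

## Interface

Orientations are given as a unit quaternion [x, y, z, w].
In Python, from station import env, set_gripper, viewer, workorder gives the robot as it stands. Calls block until the motion is done:
- env.reach(position, orientation): joint-space move of the TCP to a pose.
- env.move_l(position, rot=None, rate=150, f_stop=None): straight line of the TCP; rot=None keeps the orientation; rate is the mean speed in mm/s. With f_stop (N) it stops when the force on the tool has changed by that much, and returns True; else False.
- env.move_joints(angles): joint-space move.
- set_gripper(opening): finger opening in mm; the grip force is fixed at half the most; returns when the fingers have stopped.
- env.hold(seconds).
- env.ik(position, orientation): joint angles nearest the present ones, or None.
- env.read_state(): the state.
- viewer.camera(name): name is "scene" or "top"; returns the picture (480x640x3 uint8, blue, green, red); there is no depth.
- viewer.camera_params(name): a dict with "fx", "fy", "cx", "cy" (pixels), "pose" (4x4, takes a point from camera to world coordinates). Camera axes: x right, y up, looking along -z (the intrinsics and any distortion apply to the point x, -y, -z); pixel columns grow to the right and rows downward; lengths in mm; the calibration is good to about 2 mm. A picture is of the moment at which its call begins. camera_params takes no time and is no camera call.
A pose or a line that the arm cannot do raises env.IKError and nothing moves.
- workorder.sign_off(): hands the job in; it is judged then, once.
The state is a dict: "time_s": time; "qpos": joint angles; "dq": joint speeds; "tau": joint torques, N m; "tool_pos": TCP position; "orientation": TCP orientation; "force": force on the tool from outside, world axes, zero at the start; "wrist_torque": the same for the moment, N m; "width": finger opening in mm; "grip_force": force on a finger pad.
Only numpy, scipy, OpenCV 4.12 (cv2) and the standard library are available. Lean on these libraries where they do the work, as an engineer would, in place of code of your own. Each camera call takes 0.05 s, during which the arm holds its last target. There are 200 camera calls.

## Working session

There is one attempt and no reset: what is moved stays moved. The work goes in short steps, each a Python script; the robot and the scene stay as the last script left them, time stands still between calls to the robot, and variables do not carry over. Pictures are saved under pics/ and viewed, at most 14 in all, crops included, and the job is handed in when it is done.

```bash
ls; mkdir -p pics; python3 - <<'E'
from station import env, viewer
import cv2
for n in("top","scene"):
    cv2.imwrite(f"pics/{n}0.png",viewer.camera(n)); p=viewer.camera_params(n); print(n,p)
E
```

```text
pics
top {'fx': 597.4176397301708, 'fy': 597.4176397301708, 'cx': 328.3175959814239, 'cy': 239.80270326123784, 'pose': array([[-1.64510905e-03,  9.95211555e-01, -9.77305230e-02,
         4.60662324e+02],
       [-9.99921055e-01, -2.85454232e-03, -1.22366511e-02,
        -2.64644511e+01],
       [-1.24570325e-02,  9.77026771e-02,  9.95137684e-01,
         1.57165761e+03],
       [ 0.00000000e+00,  0.00000000e+00,  0.00000000e+00,
         1.00000000e+00]])}
scene {'fx': 568.189325751655, 'fy': 568.189325751655, 'cx': 329.96376476612744, 'cy': 234.5081730467423, 'pose': array([[-5.95464639e-01,  5.56210113e-01, -5.79700073e-01,
        -4.49135221e+02],
       [-8.03109021e-01, -4.30914164e-01,  4.11495909e-01,
         7.36088318e+02],
       [-2.09227863e-02,  7.10593621e-01,  7.03291506e-01,
         1.40916762e+03],
       [ 0.00000000e+00,  0.00000000e+00,  0.00000000e+00,
         1.00000000e+00]])}
```

View pics/top0.png

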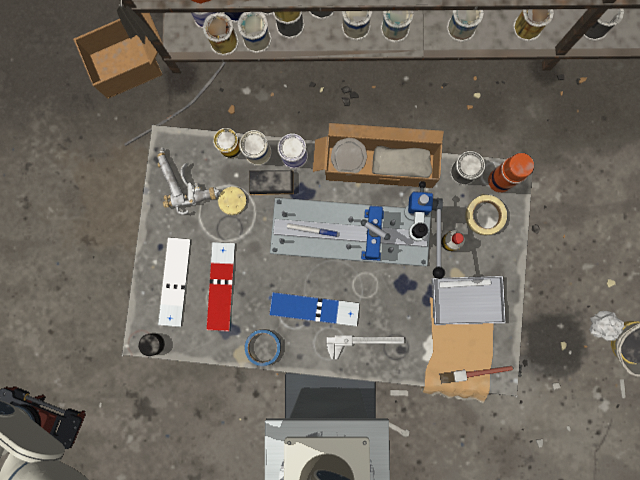

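View pics/scene0.png

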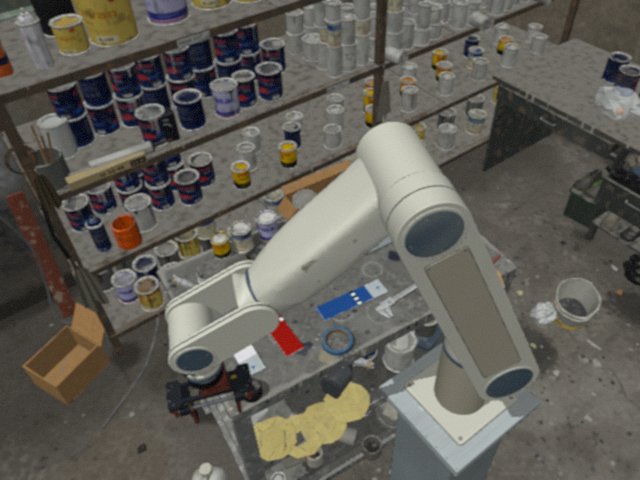

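```bash
cat > h.py <<'E'
import numpy as np, cv2
from station import env, set_gripper, viewer
from scipy.spatial.transform import Rotation as R
def px2w(n,uv,z):
    p=viewer.camera_params(n); uv=np.atleast_2d(np.asarray(uv,float))
    d=np.c_[(uv[:,0]-p["cx"])/p["fx"],-(uv[:,1]-p["cy"])/p["fy"],-np.ones(len(uv))]@p["pose"][:3,:3].T
    o=p["pose"][:3,3]; return o+d*((z-o[2])/d[:,2])[:,None]
def w2px(n,X):
    p=viewer.camera_params(n); c=(np.atleast_2d(X)-p["pose"][:3,3])@p["pose"][:3,:3]
    return np.c_[p["cx"]-p["fx"]*c[:,0]/c[:,2],p["cy"]+p["fy"]*c[:,1]/c[:,2]]
def rect(n,cnt,z):
    w=px2w(n,cnt.reshape(-1,2),z)[:,:2].astype(np.float32)
    (c,s,a)=cv2.minAreaRect(w); a=np.deg2rad(a)
    if s[0]>s[1]: L,W,d=s[0],s[1],np.array([np.cos(a),np.sin(a)])
    else: L,W,d=s[1],s[0],np.array([-np.sin(a),np.cos(a)])
    return np.array(c),L,W,d
def masks(im):
    hsv=cv2.cvtColor(im,cv2.COLOR_BGR2HSV); H,S,V=cv2.split(hsv)
    return dict(blue=(H>100)&(H<125)&(S>150)&(V>70),red=((H<8)|(H>172))&(S>150)&(V>70),white=(S<40)&(V>215))
def panels(im=None,z=6,n="top"):
    """centre, length, width, unit dir of +y (away from the mark)"""
    im=viewer.camera(n) if im is None else im
    m=masks(im); out={}
    for k in("blue","red","white"):
        mm=(m[k]|m["white"]).astype(np.uint8)*255
        mm=cv2.morphologyEx(mm,cv2.MORPH_CLOSE,np.ones((7,7)))
        for c in cv2.findContours(mm,cv2.RETR_EXTERNAL,cv2.CHAIN_APPROX_NONE)[0]:
            if cv2.contourArea(c)<1200: continue
            ce,L,W,d=rect(n,c,z)
            if not(200<L<260 and 45<W<80): continue
            f=np.zeros(mm.shape,np.uint8); cv2.drawContours(f,[c],-1,1,-1)
            if k!="white" and (m[k]&(f>0)).sum()<400: continue
            if k=="white" and ((m["red"]|m["blue"])&(f>0)).sum()>200: continue
            f=cv2.erode(f,np.ones((5,5)))>0
            H,S,V=cv2.split(cv2.cvtColor(im,cv2.COLOR_BGR2HSV))
            yy,xx=np.nonzero(f&(S>40)&(H>95)&(H<130)) if k!="blue" else np.nonzero(f&(S>40)&(H>95)&(H<130))
            w=px2w(n,np.c_[xx,yy],z)[:,:2]-ce
            t=w@d; q=abs(w@np.array([-d[1],d[0]]))<12
            s=[((abs(t-e*95)<9)&q).sum() for e in(1,-1)]
            if k=="blue":   # bare end = the white one
                yy,xx=np.nonzero(f&m["white"]); s0=((px2w(n,np.c_[xx,yy],z)[:,:2]-ce)@d).mean(); s=[s0>0,s0<0]
            if s[0]>s[1]: d=-d
            out[k]=(ce,L,W,d)
    return out
def quat(yaw):  # tool z down, tool y (closing) at world angle yaw
    y=np.array([np.cos(yaw),np.sin(yaw),0]);z=np.array([0,0,-1.]);return R.from_matrix(np.c_[np.cross(y,z),y,z]).as_quat()
E
python3 - <<'E'
from h import *
im=cv2.imread("pics/top0.png")
for k,v in panels(im).items(): print(k,*[np.round(a,3) for a in v])
cv2.imwrite("pics/c1.png",cv2.resize(im[180:330,265:525],None,fx=3,fy=3,interpolation=cv2.INTER_CUBIC))
s=env.read_state();print(s["orientation"],R.from_quat(s["orientation"]).as_matrix().round(2),s["width"])
E
```

```text
blue [434.361  30.024] 226.88 57.689 [0.124 0.992]
red [493.782 276.175] 228.642 58.858 [-0.999  0.049]
white [506.382 398.438] 228.073 58.542 [ 0.996 -0.088]
[ 1.79888682e-01  9.83686728e-01 -6.81068800e-04 -1.36792858e-04] [[-0.94  0.35 -0.  ]
 [ 0.35  0.94 -0.  ]
 [ 0.   -0.   -1.  ]] 87.78052906760816
```

View pics/c1.png

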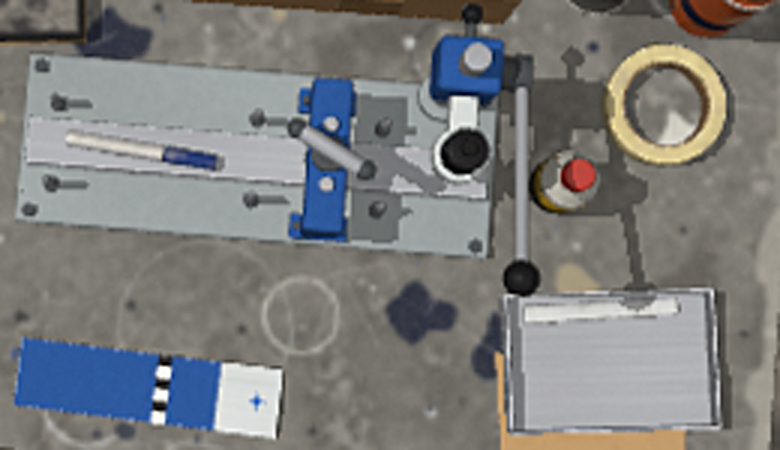

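```bash
cat > fit.py <<'E'
from h import *
# crop px (x3, offset 265,180), height, fixture xy
D=[(57,102,62,35.5,185),(50,183,62,-35.5,185),(257,117,62,35.5,10),(250,198,62,-35.5,10),(381,127,62,35.5,-100),(376,209,62,-35.5,-100),
 (29,55,12,80,215),(17,219,12,-70,215),(493,257,12,-70,-200),(28,117,30,20,208),(24,163,30,-20,208),(485,198,30,-20,-192)]
W=np.array([px2w("top",(a/3+265-.33,b/3+180-.33),z)[0,:2] for a,b,z,_,_ in D]);F=np.array([d[3:] for d in D],float)
wc,fc=W.mean(0),F.mean(0)
ang=R.align_vectors(np.c_[W-wc,0*W[:,:1]],np.c_[F-fc,0*W[:,:1]])[0].as_euler("xyz")[2]
Rm=np.array([[np.cos(ang),-np.sin(ang)],[np.sin(ang),np.cos(ang)]]);t=wc-Rm@fc
print("fixture",t,ang);print((W-(F@Rm.T+t)).round(1).tolist())
c=lambda a,b,z:px2w("top",(a/3+265-.33,b/3+180-.33),z)[0,:2].round(1)
print("drill head",c(464,150,210),"exp",t+Rm@[0,-150]); e=c(297,128,136),c(367,170,136); print("tbar",e,"exp",t+Rm@[0,-50],"len",np.hypot(*(e[0]-e[1])))
print("ball",c(521,277,225),"tray",[c(*q,26) for q in((505,291),(716,290),(720,428),(506,432))])
im=cv2.imread("pics/top0.png")
# marker ends
print("marker",c(67,139,37),c(222,163,37)); print("opener",c(527,317,8),c(677,305,8))
E
python3 fit.py
```

```text
fixture [629.17983657 -72.12072547] -0.07952620336649704
[[-3.0, -3.5], [-1.4, -3.6], [-2.5, 0.9], [-0.8, 1.5], [-2.7, 5.5], [-1.6, 4.9], [-0.7, -0.5], [3.9, -3.0], [2.7, -3.8], [2.1, 0.3], [1.9, 0.3], [2.1, 1.0]]
drill head [ 617.1 -218.2] exp [ 617.26347602 -221.64664413]
tbar (array([643.9, -94.4]), array([ 609.7, -150.5])) exp [ 625.20771639 -121.96269836] len 65.7027396689057
ball [ 519.5 -257.1] tray [array([ 516.2, -277.3]), array([ 516.6, -458. ]), array([ 399.2, -457.9]), array([ 396. , -275.9])]
marker [647.6  99.3] [626.4 -34.4]
opener [ 494.2 -298.8] [ 504.4 -428.9]
```

```bash
cat >> h.py <<'E'
def go(x,y,z,yaw=None,rate=250,f=None):
    return env.move_l([float(x),float(y),float(z)],None if yaw is None else quat(yaw),rate,f)
def st(*a):
    s=env.read_state(); print(*a,"t%.1f"%s["time_s"],"pos",s["tool_pos"].round(1) if hasattr(s["tool_pos"],"round") else np.round(s["tool_pos"],1),"w%.1f g%.1f"%(s["width"],s["grip_force"]),"F",np.round(s["force"],1)); return s
E
python3 - <<'E'
from h import *
yw=np.arctan2(133.7,21.2)-np.pi/2
env.reach([637,32.5,250],quat(yw)); set_gripper(44); st("above")
print(go(637,32.5,112,rate=150,f=15)); set_gripper(0); st("grip")
go(637,32.5,380); st("lifted")
cv2.imwrite("pics/top1.png",viewer.camera("top")); cv2.imwrite("pics/scene1.png",viewer.camera("scene"))
E
```

```text
above t3.4 pos [637.   32.5 250. ] w44.1 g0.0 F [-0.3  1.3 -0.1]
False
grip t5.0 pos [637.1  32.5 112.2] w14.4 g30.0 F [ 0.4 -0.1  1.7]
lifted t6.2 pos [636.3  32.5 378.4] w14.2 g30.0 F [-0.9 -1.  -0.5]
```

```bash
python3 - <<'E'
from h import *
go(438,-370,380,0.0,rate=350); s=st()
if s["width"]>8:
    go(438,-370,150); print(go(438,-370,87,rate=100,f=12)); st(); set_gripper(44); go(438,-370,380)
    st(); env.reach([430,150,400],quat(0.)); st()
cv2.imwrite("pics/top2.png",viewer.camera("top")); cv2.imwrite("pics/scene2.png",viewer.camera("scene"))
im=cv2.imread("pics/top2.png")
for k,v in panels(im).items(): print(k,*[np.round(a,3) for a in v])
a=cv2.resize(im[192:268,266:366],None,fx=4,fy=4,interpolation=cv2.INTER_CUBIC);b=cv2.resize(im[192:268,350:450],None,fx=4,fy=4,interpolation=cv2.INTER_CUBIC)
c=cv2.resize(im[260:336,420:520],None,fx=3,fy=3)
cv2.imwrite("pics/c2.png",np.hstack([a,b]))
cv2.imwrite("pics/c3.png",c)
E
```

```text
t7.8 pos [ 438.3 -369.1  379.9] w14.3 g30.0 F [-0.3  0.2 -0.1]
False
t9.6 pos [ 438.2 -370.2   87.2] w14.2 g30.0 F [ 0.8 -0.8  0.1]
t11.6 pos [ 437.5 -369.6  378.6] w44.0 g0.0 F [-0.7  0.5 -0.7]
t13.5 pos [430.3 149.5 399.9] w43.9 g0.0 F [-0.1  0.2 -0. ]
blue [434.427  30.83 ] 225.377 58.01 [0.121 0.993]
```

View pics/c2.png

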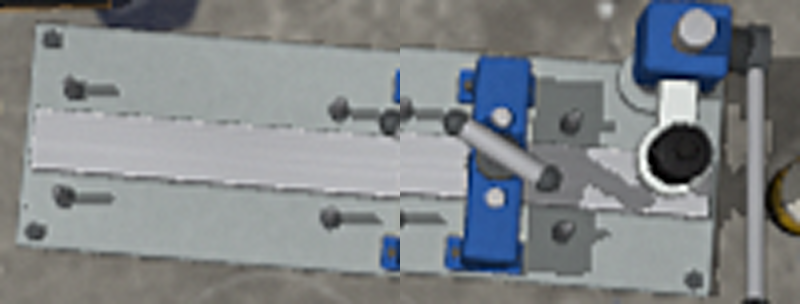

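View pics/c3.png

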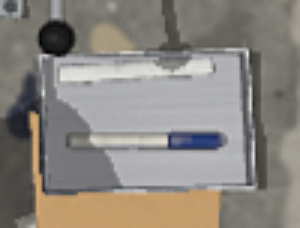

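View pics/scene2.png

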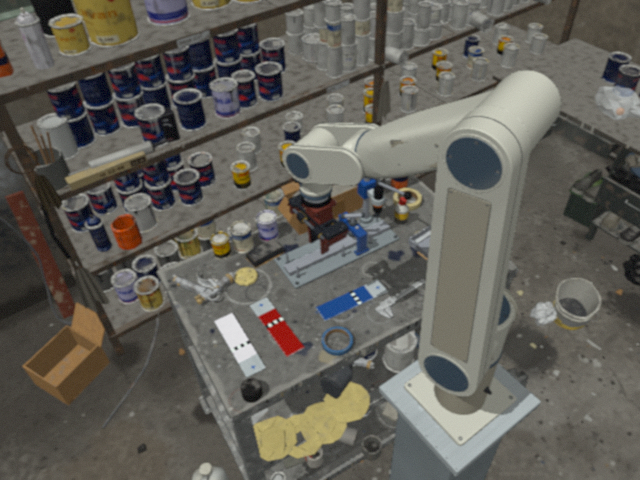

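```bash
sed -i 's/,62,\(-\?35.5\)/,37,\1/g' fit.py; python3 fit.py | head -2; cat > probe.py <<'E'
from h import *
import json
t0,a0=np.array([629.5,-72.5]),-0.0795
r=lambda v:np.array([[np.cos(a0),-np.sin(a0)],[np.sin(a0),np.cos(a0)]])@v
def F(x,y): return t0+r(np.array([x,y]))
set_gripper(0); out=[]
env.reach([*F(-50,160),150],quat(a0))
def touch(p,q,z=97,rate=25):
    go(*F(*p),z); hit=go(*F(*q),z,rate=rate,f=5); s=env.read_state()
    print(p,hit,np.round(s["tool_pos"],2),np.round(s["force"],1)); out.append(list(map(float,s["tool_pos"]))[:2]); go(*F(*p),z)
touch((-48,150),(-22,150)); touch((-48,50),(-22,50)); go(*F(-48,50),150);go(*F(48,50),150)
touch((48,50),(22,50)); touch((48,150),(22,150)); go(*F(48,150),150); go(*F(0,232),150)
touch((0,232),(0,210)); go(*F(0,232),150)
np.save("probe.npy",out); st()
E
python3 probe.py
```

```text
fixture [630.63917923 -72.22679322] -0.07842030346686082
[[-0.7, -1.3], [-0.3, -1.2], [-0.6, 0.3], [0.0, 1.2], [-1.0, 3.2], [-1.2, 2.8], [-1.9, -0.5], [2.7, -2.8], [1.0, -3.6], [0.9, 0.3], [0.6, 0.4], [0.4, 1.2]]
(-48, 150) True [613.51  79.16  96.54] [ 0.1  0.1 -0.4]
(-48, 50) True [605.17 -20.32  96.52] [-0.2  0.2 -0.2]
(48, 50) True [663.68 -25.05  97.04] [1.7 0.  0.3]
(48, 150) True [672.08  74.44  96.93] [ 0.7 -0.1  1.2]
(0, 232) True [647.25 147.43  97.64] [0.3 2.2 1.6]
t24.7 pos [648.6 158.8 151.4] w0.7 g0.0 F [-0.4 -0.4 -0. ]
```

```bash
cat >> h.py <<'E'
T0,A0=np.array([630.2,-71.0]),-0.084
def F(x,y): return T0+np.array([[np.cos(A0),-np.sin(A0)],[np.sin(A0),np.cos(A0)]])@np.array([x,y],float)
PARK=[1.19,0.423,1.63,0,1.089,-0.019]
def look(tag):
    env.move_joints(PARK); im=viewer.camera("top"); cv2.imwrite(f"pics/{tag}.png",im); p=panels(im)
    for k,v in p.items(): print(k,*[np.round(a,3) for a in v])
    return p
def pick(k,p):
    ce,_,_,d=p[k]; yaw=np.arctan2(d[1],d[0])-np.pi/2
    yaw=(yaw+np.pi)%(2*np.pi)-np.pi
    place=A0
    if k=="red" or k=="white": pass
    env.reach([*map(float,ce),180],quat(yaw)); set_gripper(88)
    hit=go(*ce,82,rate=120,f=12); set_gripper(0); s=st("grip "+k,hit,"yaw%.2f"%yaw)
    if not 50<s["width"]<66: return False
    go(*ce,180,rate=150); s=st("lift",np.round(s["qpos"],2)); return 50<s["width"]<66
def place(n):
    go(450,120,185,A0,rate=220); go(*F(0,105),185,rate=250)
    s=st("over")
    if not 50<s["width"]<66: return False
    go(*F(0,105),150,rate=150); hit=go(*F(0,105),113+6*n,rate=50,f=10); s=st("down",hit)
    return s
E
python3 - <<'E'
from h import *
p=look("top3"); 
if "blue" in p and pick("blue",p): place(0)
E
```

```text
blue [434.361  30.024] 226.88 57.689 [0.124 0.992]
red [494.157 276.156] 227.89 58.858 [-0.999  0.049]
white [506.381 398.425] 228.073 58.568 [ 0.996 -0.088]
grip blue False yaw-0.12 t32.0 pos [434.3  30.   82.2] w59.2 g30.0 F [-1.3 -0.2  6.5]
lift [0.04 0.57 2.14 0.   0.43 0.17] t32.8 pos [433.9  30.  179.5] w59.7 g30.0 F [ 0.7 -0.3 -2. ]
over t34.4 pos [637.6  33.3 184.4] w59.3 g30.0 F [-0.3 -0.1 -1.9]
down True t35.5 pos [638.4  33.6 112.3] w59.6 g30.0 F [-1.9 -0.2  3.7]
```

```bash
python3 - <<'E'
from h import *
set_gripper(88); go(*F(0,105),185); p=look("top4")
a=p.get("blue"); 
b=panels(cv2.imread("pics/top4.png"),z=36).get("blue"); print("on bed",b, F(0,105))
if "red" in p and pick("red",p): place(1)
E
```

```text
blue [641.904  35.248] 231.289 59.198 [0.081 0.997]
red [493.782 276.175] 228.642 58.858 [-0.999  0.049]
white [506.381 398.425] 228.073 58.568 [ 0.996 -0.088]
on bed (array([638.43109131,  34.0658493 ]), 226.85691833496094, 58.06342697143555, array([0.08058819, 0.99674748])) [639.00963134  33.62977777]
grip red True yaw1.52 t42.3 pos [493.2 276.2  80.4] w59.7 g30.6 F [0.  3.3 5.7]
lift [ 0.49  0.67  1.86  0.    0.61 -1.03] t43.1 pos [493.1 275.8 179.2] w59.4 g30.0 F [-0.5 -0.3 -1.7]
over t45.9 pos [637.8  33.9 184.5] w59.7 g30.0 F [ 0.5  1.1 -2.3]
down False t47.0 pos [639.1  33.6 118.9] w59.8 g30.0 F [ 0.6 -0.5 -0.9]
```

```bash
sed -i 's/113+6\*n,rate=50/109+6*n,rate=40/' h.py; python3 - <<'E'
from h import *
print(go(*F(0,105),114,rate=30,f=8)); st(); set_gripper(88); go(*F(0,105),185); p=look("top5")
print("on bed",panels(cv2.imread("pics/top5.png"),z=42))
if "white" in p and pick("white",p): place(2)
E
```

```text
True
t47.2 pos [639.8  33.6 116.3] w59.6 g32.8 F [ 0.7 -0.   5.8]
red [644.924  33.983] 234.015 61.93 [0.096 0.995]
white [506.379 398.413] 228.073 58.593 [ 0.996 -0.088]
on bed {'red': (array([640.68731689,  32.59279633]), 228.6339874267578, 60.50633239746094, array([0.09614755, 0.99536709])), 'white': (array([505.32824707, 388.64321899]), 222.8288116455078, 57.24582290649414, array([ 0.99608612, -0.08838801]))}
grip white True yaw-1.66 t54.5 pos [505.8 398.3  80.4] w59.7 g30.4 F [0.6 4.  5.7]
lift [0.65 0.75 1.67 0.   0.72 2.31] t55.3 pos [505.7 397.8 179. ] w59.3 g30.0 F [ 0.3 -0.7 -1.1]
over t58.1 pos [637.8  34.  184.5] w59.6 g30.0 F [-0.5 -0.1 -1.9]
down True t59.2 pos [638.7  33.6 122.4] w59.4 g33.3 F [-0.7  0.2  4.9]
```

```bash
python3 - <<'E'
from h import *
set_gripper(88); go(*F(0,105),185); look("top6"); im=cv2.imread("pics/top6.png")
print("on bed",panels(im,z=48))
cv2.imwrite("pics/c4.png",cv2.resize(im[180:270,260:460],None,fx=4,fy=4,interpolation=cv2.INTER_CUBIC))
E
```

```text
white [643.214  28.103] 246.797 62.586 [0.085 0.996]
on bed {'white': (array([638.31671143,  26.63961029]), 240.1765899658203, 60.90690231323242, array([0.0847829 , 0.99639945]))}
```

View pics/c4.png

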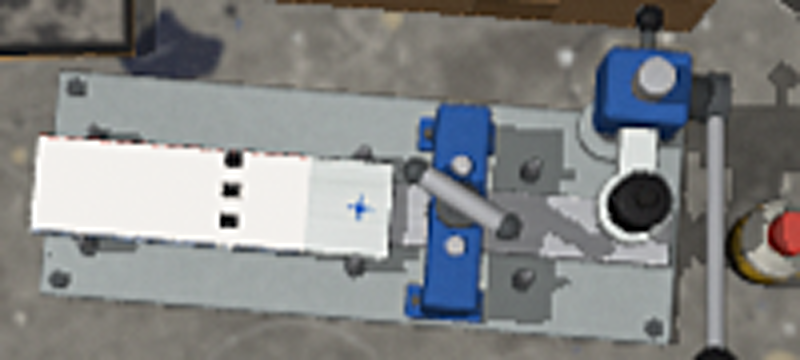

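```bash
python3 - <<'E'
from h import *
ey=np.array([-np.sin(A0),np.cos(A0)]); Yc=(np.load("probe.npy")[4]-T0)@ey; Yt=Yc-148; print(Yc,Yt)
set_gripper(0); env.reach([*F(0,255),150],quat(A0)); go(*F(0,255),112)
print(go(*F(0,Yt+20),112,rate=60,f=18)); st()
print(go(*F(0,Yt),112,rate=15,f=18)); env.hold(.4); s=st()
print("left",(np.array(s["tool_pos"])[:2]-T0)@ey-Yt)
E
```

```text
219.08832544125977 71.08832544125977
False
t69.4 pos [637.8  19.9 112. ] w0.3 g1.5 F [-0.5  3.2 -0.6]
False
t71.3 pos [ 6.362e+02 -2.000e-01  1.120e+02] w0.2 g1.0 F [0.9 1.3 0.1]
left -0.03758669456144048
```

```bash
python3 - <<'E'
from h import *
go(*F(0,90),112); go(*F(0,90),200); env.move_joints(PARK); 
for n in("top","scene"): cv2.imwrite(f"pics/{n}7.png",viewer.camera(n))
im=cv2.imread("pics/top7.png"); m=masks(im)["white"]
# +y end of white panel: first white pixels along rows crossing the panel
e=[]
for x in np.arange(-20,21,4):
    ys=np.arange(30,90,.5); px=w2px("top",[[*F(x,y),48] for y in ys]).astype(np.float32)
    g=cv2.remap(im,px[:,:1],px[:,1:],cv2.INTER_LINEAR)[:,0].mean(1); e.append(ys[np.argmin(np.gradient(g))])
print(e)
a=cv2.resize(im[185:275,300:460],None,fx=5,fy=5,interpolation=cv2.INTER_CUBIC); cv2.imwrite("pics/c5.png",a)
E
```

```text
[np.float64(56.0), np.float64(56.0), np.float64(56.5), np.float64(56.5), np.float64(56.5), np.float64(58.5), np.float64(56.5), np.float64(56.5), np.float64(57.0), np.float64(57.0), np.float64(57.5)]
```

View pics/c5.png

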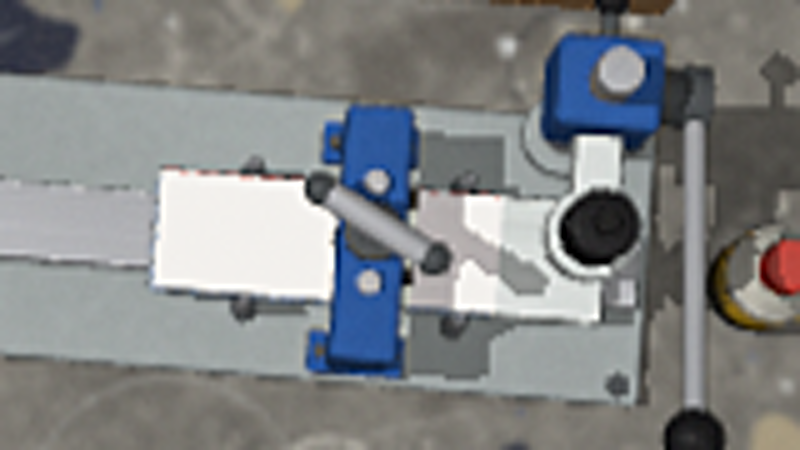

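```bash
python3 - <<'E'
from h import *
def edge(f,z,y0,y1,xs):
    im=cv2.imread(f); e=[]
    for x in xs:
        ys=np.arange(y0,y1,.25); px=w2px("top",[[*F(x,y),z] for y in ys]).astype(np.float32)
        g=cv2.GaussianBlur(cv2.remap(im,px[:,:1],px[:,1:],cv2.INTER_CUBIC)[:,0].astype(float).mean(1)[:,None],(1,9),2)[:,0]; e.append(ys[np.argmax(abs(np.gradient(g)))])
    return np.round(e,1)
xs=np.arange(-15,16,5)
print("rail +",edge("pics/top2.png",30,196,222,xs),edge("pics/top7.png",30,196,222,xs))
print("rail -",edge("pics/top2.png",30,-204,-184,np.arange(-18,-6,2)))
print("panel +",edge("pics/top7.png",48,45,75,xs)," panel -",edge("pics/top7.png",48,-182,-160,np.arange(-26,-10,3)))
print("panel+ before",edge("pics/top6.png",48,200,240,xs))
print("plate",edge("pics/top2.png",12,207,225,[-60,-50,40,60]),edge("pics/top2.png",12,-210,-192,[-60,-50,-40,-30]))
E
```

```text
rail + [205.2 206.2 210.5 208.  210.  210.2 210.8] [205.2 206.2 210.8 208.2 210.  210.2 210.8]
rail - [-192.2 -192.5 -192.2 -192.2 -192.  -191.8]
panel + [56.5 57.  56.5 57.5 56.  56.2 56.5]  panel - [-172.2 -172.2 -172.  -171.5 -171.8 -172. ]
panel+ before [219.2 218.8 218.8 218.  218.8 218.8 219.8]
plate [208.2 212.  212.2 212.2] [-195.  -199.5 -199.2 -198.8]
```

```bash
python3 - <<'E'
from h import *
im=cv2.imread("pics/scene7.png")
q=w2px("scene",[[*F(0,100),40]])[0]; print(q, [w2px("scene",[[*F(0,y),z]])[0].round(1).tolist() for y,z in((208,30),(60,48),(-150,56))])
u,v=map(int,w2px("scene",[[*F(0,50),40]])[0]); a=im[v-60:v+60,u-80:u+80]
cv2.imwrite("pics/c6.png",cv2.resize(a,None,fx=5,fy=5,interpolation=cv2.INTER_CUBIC)); print(u-80,v-60)
E
```

```text
[314.6168825 253.5238091] [[286.3, 268.7], [324.8, 247.1], [376.6, 221.8]]
247 187
```

View pics/c6.png

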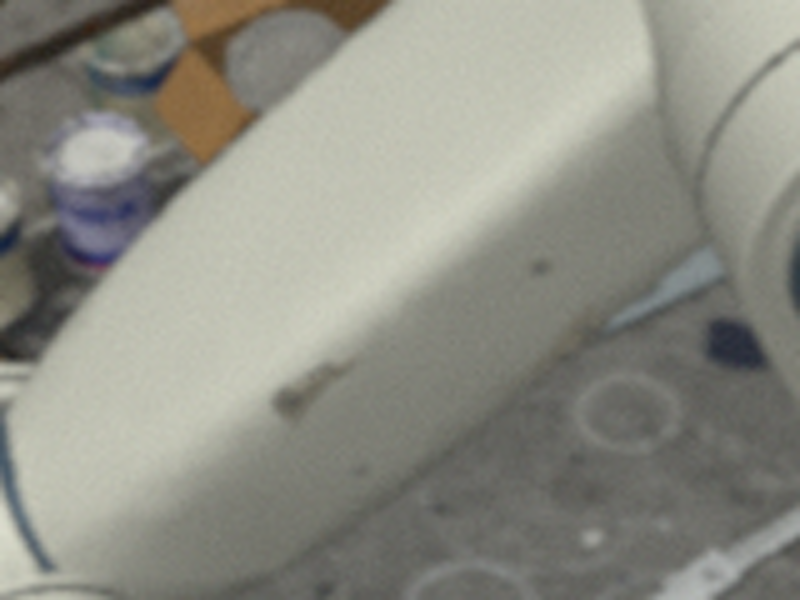

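```bash
python3 - <<'E'
from h import *
ey=np.array([-np.sin(A0),np.cos(A0)])
env.reach([*F(0,240),150],quat(A0)); go(*F(0,240),97); go(*F(0,229),97,rate=60); env.hold(.3)
for r in(5,):
    print(go(*F(0,212),97,rate=r,f=4)); s=st(); print((np.array(s["tool_pos"])[:2]-T0)@ey)
    env.hold(.3); s=st(); print((np.array(s["tool_pos"])[:2]-T0)@ey)
go(*F(0,240),97,rate=60); go(*F(0,240),150)
E
```

```text
True
t79.9 pos [648.4 147.4  96.7] w0.7 g0.5 F [0.4 0.9 1.6]
219.12472909012422
t80.2 pos [648.2 147.4  96.3] w0.8 g0.8 F [0.5 2.2 1.3]
219.15425274973677
```

```bash
python3 - <<'E'
from h import *
env.move_joints(PARK); im=viewer.camera("top"); cv2.imwrite("pics/top8.png",im)
for x in(-15,0,15):
    ys=np.arange(50,68,1.); px=w2px("top",[[*F(x,y),46] for y in ys]).astype(np.float32)
    print(x,[tuple(map(int,c)) for c in cv2.remap(im,px[:,:1],px[:,1:],cv2.INTER_LINEAR)[:,0]])
cv2.imwrite("pics/c7.png",cv2.resize(im[210:250,320:360],None,fx=14,fy=14,interpolation=cv2.INTER_NEAREST))
E
```

```text
-15 [(237, 240, 243), (238, 241, 244), (238, 242, 244), (240, 244, 246), (242, 246, 249), (245, 249, 252), (226, 229, 230), (195, 196, 194), (169, 168, 164), (172, 170, 167), (173, 171, 169), (175, 172, 171), (178, 175, 175), (181, 178, 178), (181, 178, 178), (182, 178, 178), (182, 178, 178), (181, 178, 177)]
0 [(238, 241, 243), (238, 241, 244), (239, 243, 246), (241, 246, 249), (244, 248, 252), (235, 237, 238), (227, 228, 226), (211, 211, 207), (179, 178, 176), (148, 147, 146), (153, 152, 151), (165, 163, 164), (175, 173, 173), (178, 175, 175), (181, 178, 176), (181, 178, 177), (181, 178, 176), (180, 177, 176)]
15 [(238, 241, 243), (238, 242, 244), (239, 243, 245), (240, 244, 246), (243, 247, 249), (246, 250, 252), (217, 219, 219), (183, 182, 180), (156, 153, 148), (160, 157, 154), (164, 160, 159), (168, 164, 164), (170, 167, 167), (173, 171, 171), (176, 174, 173), (180, 177, 176), (181, 178, 177), (180, 177, 176)]
```

View pics/c7.png

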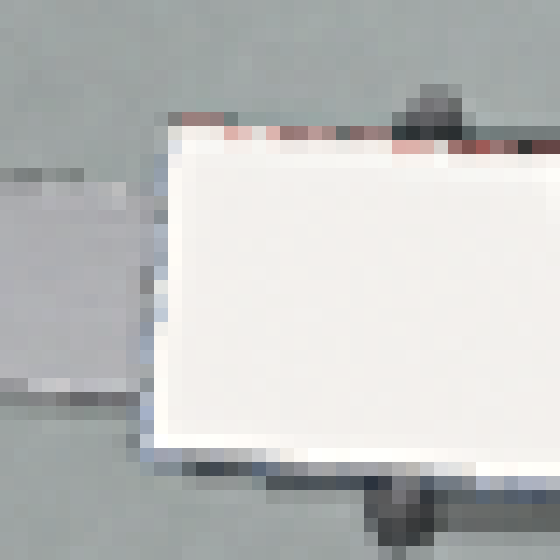

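```bash
python3 - <<'E'
from h import *
env.reach([*F(0,42),180],quat(A0)); set_gripper(88); print(go(*F(0,42),104,rate=100,f=12)); set_gripper(0); st()
print(go(*F(0,44.4),104,rate=10,f=20)); env.hold(.3); st(); set_gripper(88); go(*F(0,44.4),200)
env.move_joints(PARK); im=viewer.camera("top"); cv2.imwrite("pics/top9.png",im)
def edge(z,y0,y1,xs):
    e=[]
    for x in xs:
        ys=np.arange(y0,y1,.25); px=w2px("top",[[*F(x,y),z] for y in ys]).astype(np.float32)
        g=cv2.GaussianBlur(cv2.remap(im,px[:,:1],px[:,1:],cv2.INTER_CUBIC)[:,0].astype(float).mean(1)[:,None],(1,9),2)[:,0]; e.append(ys[np.argmax(abs(np.gradient(g)))])
    return np.round(e,1)
print(edge(48,45,75,np.arange(-15,16,5)),edge(48,-182,-160,np.arange(-26,-10,3)))
cv2.imwrite("pics/c8.png",np.hstack([cv2.resize(im[205:255,320:370],None,fx=8,fy=8,interpolation=cv2.INTER_NEAREST),cv2.resize(im[205:255,385:435],None,fx=8,fy=8,interpolation=cv2.INTER_NEAREST)]))
E
```

```text
False
t88.8 pos [633.4 -29.  104.4] w60.1 g30.0 F [-3.2  0.9  6.3]
False
t89.5 pos [633.9 -27.5 104.3] w60.1 g30.0 F [-3.2 -4.7  4.2]
[57.8 57.  57.5 58.  58.5 57.5 58.8] [-171.5 -171.2 -171.8 -171.8 -171.8 -171.2]
```

View pics/c8.png

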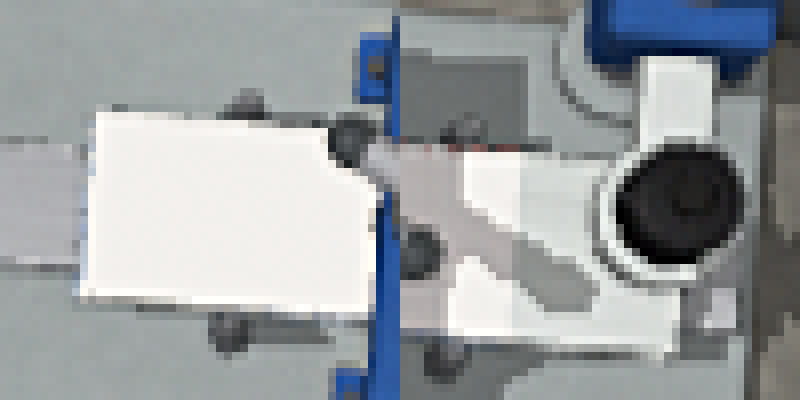

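```bash
python3 - <<'E'
from h import *
ey=np.array([-np.sin(A0),np.cos(A0)]); Y=lambda s:(np.array(s["tool_pos"])[:2]-T0)@ey
env.reach([*F(0,42),180],quat(A0)); print(go(*F(0,42),104,rate=100,f=12)); set_gripper(0); y0=Y(env.read_state())
c=y0
for i in range(6):
    c+=.7; go(*F(0,c),104,rate=10); env.hold(.2); y=Y(env.read_state())
    if y-y0>=1.75: break
s=st(y-y0,i); set_gripper(88); go(*F(0,44.4),200)
env.move_joints(PARK); im=viewer.camera("top"); cv2.imwrite("pics/top10.png",im)
def edge(z,y0,y1,xs):
    e=[]
    for x in xs:
        ys=np.arange(y0,y1,.25); px=w2px("top",[[*F(x,y),z] for y in ys]).astype(np.float32)
        g=cv2.GaussianBlur(cv2.remap(im,px[:,:1],px[:,1:],cv2.INTER_CUBIC)[:,0].astype(float).mean(1)[:,None],(1,9),2)[:,0]; e.append(ys[np.argmax(abs(np.gradient(g)))])
    return np.round(e,1)
print(edge(48,45,75,np.arange(-15,16,5)),edge(48,-182,-160,np.arange(-26,-10,3)),edge(30,-204,-184,np.arange(-18,-6,2)))
E
```

```text
False
1.9840821416222667 3 t99.2 pos [634.2 -27.2 104.3] w59.8 g30.0 F [-1.4 -5.2  4. ]
[59.2 59.5 60.2 59.8 59.5 59.5 59.5] [-170.  -169.5 -169.5 -169.2 -169.  -168.8] [-192.2 -192.5 -192.2 -192.  -192.  -191.5]
```

```bash
python3 - <<'E'
from h import *
Ri=np.array([[np.cos(A0),np.sin(A0)],[-np.sin(A0),np.cos(A0)]])
im=cv2.imread("pics/top10.png")
for nm,u,v,z in[("block",545,140,150),("block",545,140,200),("block",553,35,200),("blockR",662,148,200),("white",575,135,200),("cap",622,70,230),("head",598,227,210)]:
    p=px2w("top",(u/5+300,v/5+185),z)[0,:2]; f=Ri@(p-T0); print(nm,z,f.round(0),"dist to T axis %.0f"%np.hypot(f[0],f[1]+50))
# T bar: bright metal bar fit around bridge
env_p=[px2w("top",(u,v),136)[0,:2] for u,v in((300+320/5,185+187/5),(300+434/5,185+258/5))]
d=env_p[0]-env_p[1]; print("bar",np.mean(env_p,0),F(0,-50),np.arctan2(d[1],d[0]),np.hypot(*d))
E
```

```text
block 150 [  45. -128.] dist to T axis 90
block 200 [  37. -123.] dist to T axis 82
block 200 [  87. -123.] dist to T axis 113
blockR 200 [  38. -177.] dist to T axis 132
white 200 [  41. -136.] dist to T axis 95
cap 230 [  68. -152.] dist to T axis 122
head 210 [  -2. -148.] dist to T axis 99
bar [ 626.37020926 -122.59929782] [ 626.00493746 -120.8237037 ] 1.00559290798298 64.80284399815095
```

```bash
cat > turn.py <<'E'
from h import *
def pos(th,r,s): return F(r*np.cos(th)-s*np.sin(th),-50+r*np.sin(th)+s*np.cos(th))
set_gripper(0)
env.reach([*pos(1.09,26,34),260],quat(A0)); print(go(*pos(1.09,26,34),210,rate=100,f=15))
mx=0
for th in np.r_[1.09,np.linspace(.95,-1.15,14)]:
    go(*pos(th,26,17),210,rate=40); s=env.read_state(); f=np.hypot(*s["force"][:2]); mx=max(mx,f)
    print("%.2f %.1f"%(th,f),end=" | ")
st(); go(*pos(-1.15,26,34),210,rate=60); go(*pos(-1.15,26,34),300)
env.move_joints(PARK); im=viewer.camera("top"); cv2.imwrite("pics/top11.png",im); st()
cv2.imwrite("pics/c9.png",cv2.resize(im[185:275,300:460],None,fx=5,fy=5,interpolation=cv2.INTER_CUBIC))
E
python3 turn.py
```

```text
False
1.09 8.3 | 0.95 9.7 | 0.79 9.7 | 0.63 8.9 | 0.47 8.1 | 0.30 7.4 | 0.14 7.0 | -0.02 8.9 | -0.18 13.3 | -0.34 15.9 | -0.50 15.3 | -0.67 14.7 | -0.83 14.1 | -0.99 14.5 | -1.15 13.2 | t112.2 pos [ 653.  -137.8  210.4] w0.3 g5.7 F [ 7.7 10.7 -4. ]
t116.2 pos [221.9 584.2 302.7] w0.4 g0.0 F [ 1.1  0.4 -0.2]
```

View pics/c9.png

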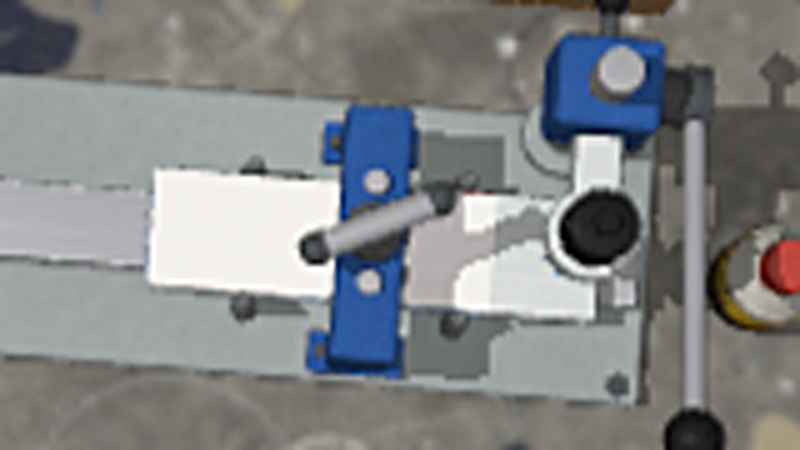

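```bash
python3 - <<'E'
from h import *
def pos(th,r,s): return F(r*np.cos(th)-s*np.sin(th),-50+r*np.sin(th)+s*np.cos(th))
env.reach([*pos(-1.15,26,34),300],quat(A0)); go(*pos(-1.15,26,34),210)
for th in (-1.1,-1.2,-1.3,-1.38,-1.46):
    go(*pos(th,26,17),210,rate=40); s=env.read_state(); print("%.2f %.1f"%(th,np.hypot(*s["force"][:2])),end=" | ")
st(); go(*pos(-1.46,26,34),210,rate=60); go(*pos(-1.46,26,34),300)
env.move_joints(PARK); im=viewer.camera("top"); cv2.imwrite("pics/top12.png",im); st()
cv2.imwrite("pics/c10.png",cv2.resize(im[185:275,300:460],None,fx=5,fy=5,interpolation=cv2.INTER_CUBIC))
def edge(z,y0,y1,xs):
    e=[]
    for x in xs:
        ys=np.arange(y0,y1,.25); px=w2px("top",[[*F(x,y),z] for y in ys]).astype(np.float32)
        g=cv2.GaussianBlur(cv2.remap(im,px[:,:1],px[:,1:],cv2.INTER_CUBIC)[:,0].astype(float).mean(1)[:,None],(1,9),2)[:,0]; e.append(ys[np.argmax(abs(np.gradient(g)))])
    return np.round(e,1)
print(edge(48,45,75,np.arange(-15,16,5)),edge(48,-182,-160,np.arange(-26,-10,3)))
E
```

```text
-1.10 7.5 | -1.20 10.2 | -1.30 11.8 | -1.38 12.9 | -1.46 13.9 | t121.2 pos [ 647.4 -145.8  212.6] w0.5 g6.2 F [12.9  5.1 -2.8]
t125.2 pos [221.8 584.2 302.7] w0.5 g0.0 F [-0.2  0.5 -0.5]
[59.2 59.5 60.2 59.5 59.8 59.5 59.5] [-170.  -169.5 -169.5 -169.2 -169.  -168.8]
```

View pics/c10.png

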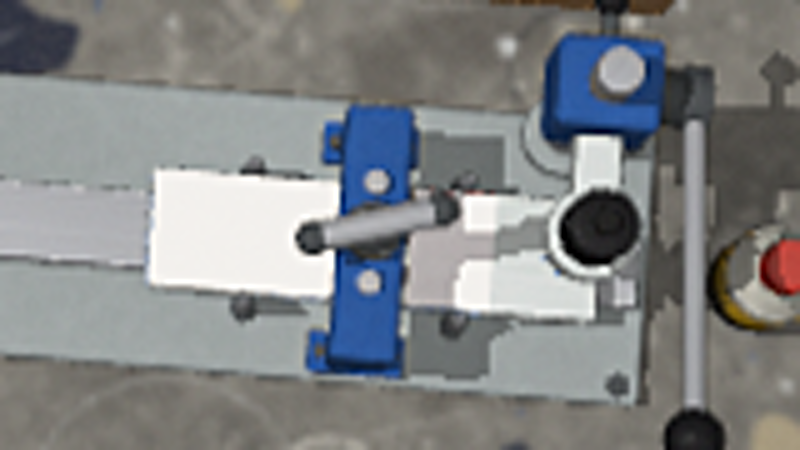

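```bash
python3 - <<'E'
from h import *
B=lambda th:(68-175*np.cos(.35-th),165+175*np.sin(.35-th)+94)
x0,z0=B(0); x1,z1=B(.33); print(z0,B(.267),z1)
P=lambda th,dz=0:(*F(B(th)[0],-194),B(th)[1]+dz)
x,y,z=P(0,60); env.reach([x,y,z],quat(A0)); go(*P(0,5),rate=100); env.hold(.2); st()
hit=go(*P(.33),rate=25,f=8); s=st("down",hit)
cv2.imwrite("pics/top13.png",viewer.camera("top"))
x,y,z=s["tool_pos"]
import sys
if not hit or z<285:
    env.hold(.3); go(*P(.1),rate=60); go(*P(0,5),rate=60); go(*P(0,70)); st()
E
```

```text
319.00711630470397 (np.float64(-106.39755847080241), np.float64(273.50832862265884)) 262.4997666713333
t129.2 pos [ 518.2 -256.4  324.7] w0.5 g0.0 F [-0.4  0.   0. ]
down True t131.1 pos [ 508.6 -255.5  270.1] w0.4 g3.2 F [-0.8  0.6  6.5]
t133.1 pos [ 517.8 -256.2  389.5] w0.7 g0.0 F [-0.4 -0.6 -1.6]
```

```bash
python3 - <<'E'
from h import *
env.move_joints(PARK); im=viewer.camera("top"); cv2.imwrite("pics/top14.png",im); st()
def edge(z,y0,y1,xs):
    e=[]
    for x in xs:
        ys=np.arange(y0,y1,.25); px=w2px("top",[[*F(x,y),z] for y in ys]).astype(np.float32)
        g=cv2.GaussianBlur(cv2.remap(im,px[:,:1],px[:,1:],cv2.INTER_CUBIC)[:,0].astype(float).mean(1)[:,None],(1,9),2)[:,0]; e.append(ys[np.argmax(abs(np.gradient(g)))])
    return np.round(e,1)
print(edge(48,45,75,np.arange(-15,16,5)),edge(48,-182,-160,np.arange(-26,-10,3)))
cv2.imwrite("pics/c11.png",cv2.resize(im[115:345,200:530],None,fx=2.4,fy=2.4,interpolation=cv2.INTER_CUBIC))
E
```

```text
t136.3 pos [221.9 584.1 302.8] w0.6 g0.0 F [ 1.6 -1.1  0.5]
[59.2 59.5 60.2 59.8 59.5 59.5 59.5] [-170.  -169.5 -169.5 -169.2 -169.  -168.8]
```

View pics/c11.png

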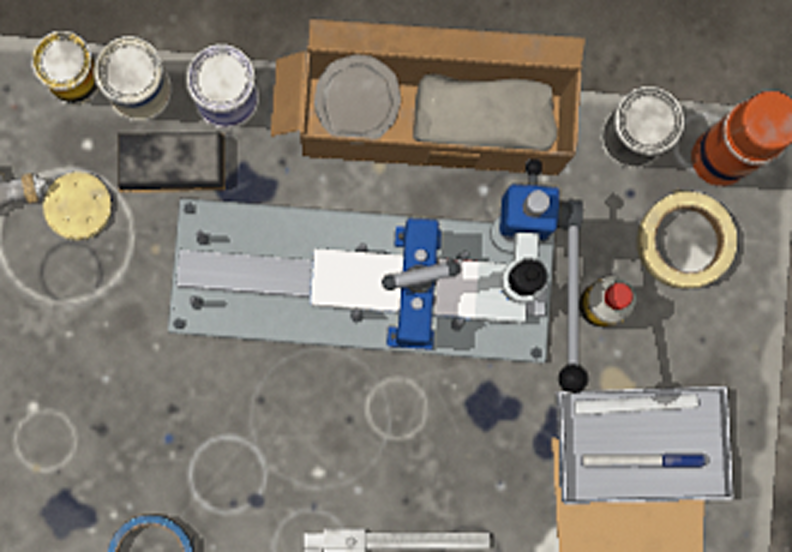

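The final picture shows the marker in the tray (about 645,460) and the stack clamped with its edges where they were before clamping. The lever ball is back up (573,378) and the bystanders have not moved. I am handing the job in.

```bash
python3 -c "
from station import workorder
print(workorder.sign_off())"
```

```text
the job is handed in; nothing more can be done
None
```

I handed the job in at about 136 s: marker in the tray, three panels stacked and clamped about 0.87 rad past first touch, hole marks within about 1 mm of the bit along the bed (worked out from the white top panel's ends, as the drill head hides the crosses), bit touch judged by lever force and the lever back up; sign-off gave no verdict.

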